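Stack the spare spawn box on its twin

ROBOT

A 7-joint arm with a two-finger parallel gripper is mounted at the origin on the work surface. World frame = base frame: x ahead of the robot, y to its left, z up, the work surface at z = 0. Lengths are in mm, angles in rad, forces in N, time in s.
With the tool pointing down it reaches from about 350 to 775 mm from the base axis. Payload 3.1 kg.
Tool frame: the origin (TCP) lies between the finger pads; the fingertips stand 11 mm ahead of it and the grasp point (between the pads) lies 8 mm behind it; z points along the fingers, x is the direction in which the jaws open and shut, and the axes are right-handed (so a half turn about z gives the same grasp; the last joint's range is limited). The gripper opens to 85 mm and grips with 20 to 120 N. Pads are 22 mm wide; open, the fingers measure 114 mm over their backs; the gripper's body (76 mm by 85 mm) begins 54 mm behind the grasp point. The pads swing forward as they close: fully open they stand 13 mm farther back than shut.
Start: joints at [-1.214, 0.311, 0.014, 1.512, -0.004, 1.319, -0.027], TCP at [213.547, 506.868, 242.304] pointing down, gripper open.
Joint ranges: [-2.7, 2.7], [-0.3, 1.91], [-1.27, 1.3], [0.12, 2.57], [-1.44, 4.58], [0.2, 2.03], [-3.05, 3.05]. Speed limits (rad/s): [2.79, 2.79, 3.14, 3.14, 3.14, 3.14, 3.14].

INTERFACE

Orientations are given as a 3x3 rotation matrix whose columns are the frame's x, y, z axes.
In Python, from cell import bot, eyes, job, models gives the robot as it stands.
- The arm moves only by the tool step_arm, never from a script. Its argument "steps" is one flat list of numbers, 4 for each row, row after row: the shift along the tool's x, y, z in units of 200 mm (1.0 is 200 mm), then the turn about the tool's z in units of 180 degrees (1.0 is 180 degrees). A call has 1 to 10 rows; each row shifts and turns the commanded pose from where the row before left it, along the tool's axes as they then stand; what a row does not reach is not made up. A row lasts 1/12 s, in which the tool goes at most 41.7 mm and 7.16 degrees, less where a joint would pass 70% of its speed; a pose out of reach is approached as far as the arm can. A call with a number of a shift or a turn outside -1 to 1 is refused whole. A call with a gripper value outside its range is refused whole. "jaw" is the opening, from -1 (shut) to 1 (fully open), set as the call begins (left out, the last holds). The fingers move at their own pace and stop on an object; "squeeze" is the grip in N (left out, the last holds). Time passes only in rows, so rows that do not move let the fingers close. It gives the time, the measured TCP pose, the force and the opening at its end, in the units of the state.
- bot.get_state(): the state, without advancing time (a new reading comes with each control period).
- eyes.get_image(name): name is "scene" or "top" or "wrist"; returns the picture (384x512x3 uint8, blue, green, red); there is no depth.
- eyes.camera_info(name): a dict with "intrinsics" (3x3 intrinsics, pixels), "rvec" (rotation vector, rad) and "tvec" (3), from world to camera coordinates, as OpenCV has them. Camera axes: x right, y down, z forward; pixel columns grow to the right and rows downward; lengths in mm; the calibration is good to about 2 mm. A picture is of the moment at which its call begins: read the wrist's pose just before it. camera_info takes no time and is no camera call; for the wrist camera it gives the pose at the moment of the call.
- job.close_job(): hands the job in, once; it reports no verdict.
Trained networks look in the newest picture that a camera, given by its name, has taken for a name from the list of things; names that differ only in an ending like _2 or _b are one class to them, and where a whole thing is asked for, a point or a joint stands for the part that bears it (a point fixed in the world has none). Each returns a list of dicts, best first, with "score" (0 to 1); they miss things now and then, are a little off and sometimes report something else, mostly with a low value. They report only what shows in the picture. A call takes as long as a camera call.
- models.boxes_of(camera, target): "xyz" ([x, y, z] in mm, in world coordinates, good to about 4 mm: the middle of the surface that is visible of it).
- models.landmark_of(camera, target): "xyz" ([x, y, z] in mm, in world coordinates, good to about 4 mm: a listed point, or the origin of a listed thing).
The state is a dict: "t": time; "joint_pos": joint angles; "joint_vel": joint speeds; "tau": joint torques, N m; "eef_pos": TCP position; "ee_rot": TCP orientation; "force": force on the tool from outside, world axes, zero at the start; "torque": the same for the moment, N m; "width": finger opening in mm.
Only numpy, scipy, OpenCV 4.12 (cv2) and the standard library are available. Lean on these libraries where they do the work, as an engineer would, in place of code of your own. Each camera call takes 0.05 s, during which the arm holds its last target. There are 200 camera calls.

TASK

One two-lug mushroom spawn box stands on the small wooden board; find the other full-length box with two lugs on its lid and stack it on top, lengthways in line, so that the recesses in its base drop right down over the lugs below and it sits flat, lid to base. Lower it gently rather than dropping it, leave the lower box about where it stands on its board, and leave the one-lug box and the flat-lidded box in their places.

Things in the scene. Friction and masses are not known exactly. Their poses are not given: they have to be found in the camera images.
- spare_box: Box to stack: hazy clear, white lid, yellow end clips. 120 long (x; 130 over clips), 58 wide (y; flat sides to grip), 74 mm to lid top; 0.25-0.5 kg. Origin: centre of underside, z up. Two round tapered lugs on lid, at x = +-29.5 mm, 14 high, 42 wide at foot, 22 at tip. Underside: two recesses 53 x 50, 17 mm deep, at x = +-29.5; fit over a twin's lugs either way round, 4-5 mm play.
- base_box: Its twin, the same in size, lugs and axes, 0.8 kg, loose on a fixed wooden board (170 x 110 mm, 14 mm thick), roughly along it. The spare box goes on this one. Origin: centre of its underside, on the board. When the spare box is fully seated its underside lies on this lid's flat top, its origin 74 mm above this origin.
- one_lug_box: Lookalike of the same size and origin with a single like lug in the middle of its lid; 0.5 kg, loose on the table. Stays where it is.
- flat_box: Lookalike of the same size and origin with a flat lid, no lugs; 0.5 kg, loose on the table. Stays where it is.

How it is judged (in metres and radians):
At the end, for the whole second after the job is handed in: The spare box is released and at rest on the box on the board, seated over both lugs: its origin 70 to 78 mm above the lower box's origin and within 12 mm of it sideways, long sides in line within 0.2 rad, both boxes upright within 0.06 rad, the lower box within 40 mm of where it started (z of spare_box in the frame of base_box between 0.07 and 0.078 m and horizontal distance between spare_box and base_box below 0.012 m and angle between the x axis of spare_box and the x axis of base_box, either way round below 0.2 rad and angle between each of spare_box, base_box's own z axis and vertical below 0.06 rad and distance of base_box from where it was at the start of the episode below 0.04 m and linear speed of each of spare_box, base_box below 0.02 m/s); the robot touches nothing.
It fails at once if the spare box is dropped onto the lower box (faster than 0.6 m/s when it comes down on the lugs) (horizontal distance between spare_box and base_box below 0.04 m and z of spare_box in the frame of base_box between 0.06 and 0.1 m and linear speed of spare_box above 0.6 m/s).
It fails at once if the one-lug box is moved by more than 40 mm (distance of one_lug_box from where it was at the start of the episode above 0.04 m).
It fails at once if the flat-lidded box is moved by more than 40 mm (distance of flat_box from where it was at the start of the episode above 0.04 m).
It also fails if it takes over 38 s, if anything falls off the work surface, if the arm or the gripper's body presses on something with over 40 N, if the wrist force passes 120 N, or if a joint passes its speed limit or range.

## Working session

There is one attempt and no reset: what is moved stays moved. The work goes in short steps, Python scripts to look and compute and a tool call to move; the robot and the scene stay as the last step left them, time stands still between calls to the robot, and variables do not carry over. Pictures are saved under pics/ and viewed, about 8 in all and at most 12, crops included, and the job is handed in when it is done.

Besides the shell and the picture viewer there is one more tool, called after "Call:" by a JSON object that holds its "method" and its "body". step_arm: Moves the arm, as the interface text tells. Its arguments: {"type":"object","properties":{"steps":{"type":"array","items":{"type":"number"}},"jaw":{"type":"number"},"squeeze":{"type":"number"}},"required":["steps"]}

```bash
mkdir -p pics
python3 - <<'E'
from cell import bot, eyes, job, models
import cv2
s=bot.get_state(); print(s['t'],s['eef_pos'],s['ee_rot'],s['width'])
for c in ("top","scene"):
    cv2.imwrite(f"pics/{c}1.png",eyes.get_image(c))
    i=eyes.camera_info(c); print(c,i)
    for n in ("spare_box","base_box","one_lug_box","flat_box"):
        print(n,[(round(d['score'],2),[round(float(v)) for v in d['xyz']]) for d in models.landmark_of(c,n)])
E
```

```text
0.0 [213.27095736 506.21329336 241.2164675 ] [[ 3.88212705e-01  9.21569422e-01 -8.33818041e-04]
 [ 9.21566825e-01 -3.88213592e-01 -2.18947177e-03]
 [-2.34144973e-03  8.15617132e-05 -9.99997255e-01]] 85.46102330705818
top {'intrinsics': array([[456.80195308,   0.        , 257.19966405],
       [  0.        , 456.80195308, 196.56360955],
       [  0.        ,   0.        ,   1.        ]]), 'rvec': array([ 2.17682034, -2.1403599 ,  0.18244864]), 'tvec': array([ -23.5770943 ,  523.8426403 , 1253.78856212])}
spare_box [(0.96, [458, 358, 1])]
base_box [(0.59, [455, -348, 13]), (0.34, [458, 356, 0])]
one_lug_box [(0.79, [570, -105, 1])]
flat_box [(0.66, [546, 133, 1])]
scene {'intrinsics': array([[423.70485618,   0.        , 249.63458917],
       [  0.        , 423.70485618, 189.02153036],
       [  0.        ,   0.        ,   1.        ]]), 'rvec': array([ 2.17746725,  0.66236045, -0.32594197]), 'tvec': array([-447.93647851, -159.32499803, 1211.19832179])}
spare_box [(0.63, [457, 359, -4])]
base_box [(0.84, [459, -349, 14])]
one_lug_box [(0.77, [571, -103, 2])]
flat_box [(0.62, [545, 133, -2])]
```

View pics/top1.png

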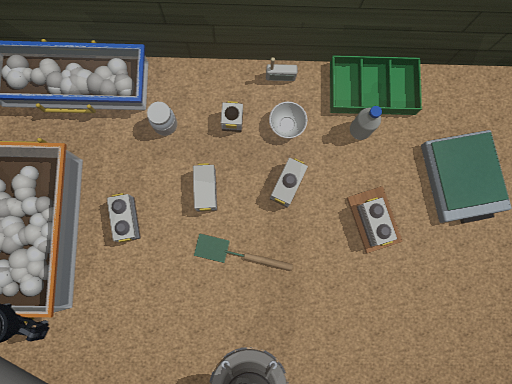

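View pics/scene1.png

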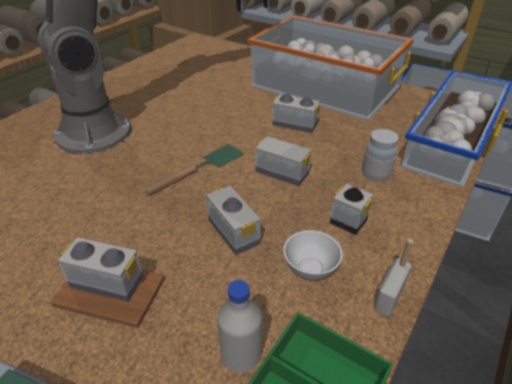

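The top view shows two two-lug boxes. The spare has lugs near (119,206) and (122,227), and the base box on its board has them near (376,211) and (384,232). The flat box is at (205,187), the one-lug box at (290,182), and a short decoy at (232,116). The gripper is over the orange crate corner at (20,325). Next I'll measure the lugs for yaw.

```bash
cat > h.py <<'E'
import numpy as np, cv2
from cell import bot, eyes, models
def ray(c,uv,z,info=None):
    i=info or eyes.camera_info(c); R,_=cv2.Rodrigues(i['rvec']); t=np.ravel(i['tvec'])
    d=R.T@np.linalg.solve(i['intrinsics'],[uv[0],uv[1],1]); o=-R.T@t
    return o+d*(z-o[2])/d[2]
def proj(c,p,info=None):
    i=info or eyes.camera_info(c)
    return cv2.projectPoints(np.float64([p]),i['rvec'],np.ravel(i['tvec']),i['intrinsics'],None)[0].ravel()
def dark(im,uv,r,th=110):
    g=cv2.cvtColor(im,cv2.COLOR_BGR2GRAY); u,v=map(int,uv); y0=max(v-r,0);x0=max(u-r,0)
    m=(g[y0:v+r,x0:u+r]<th).astype(np.uint8)
    n,l,s,c=cv2.connectedComponentsWithStats(m); k=1+np.argmax(s[1:,4]); return c[k]+[x0,y0],s[k]
def rel(target, ax=None):
    s=bot.get_state(); R=np.array(s['ee_rot']); d=np.array(target)-s['eef_pos']
    print('tool shift units',np.round(R.T@d/200,3))
    if ax is not None:  # world yaw wanted of tool x, mod pi
        a=np.arctan2(R[1,0],R[0,0]); e=(ax-a+np.pi/2)%np.pi-np.pi/2
        print('turn about tool z units',round(-e/np.pi,3),'deg',round(np.degrees(-e),1),'q7',s['joint_pos'][6])
E
python3 - <<'E'
from h import *
im=cv2.imread('pics/top1.png')
for n,uvs,z in (('spare',[(119,206),(122,227)],82),('base',[(376,211),(384,232)],96)):
    P=[]
    for uv in uvs:
        c,s=dark(im,uv,10,105); P.append(ray('top',c,z)); print(n,c,s,P[-1].round(1))
    d=P[0]-P[1]; yaw=np.arctan2(d[1],d[0]); print('mid',((P[0]+P[1])/2).round(1),'sep',np.hypot(*d[:2]),'yaw',yaw)
    m=(P[0]+P[1])/2; rel([m[0],m[1],241],yaw+np.pi/2)
E
```

```text
spare [118.27516779 206.15436242] [  2   3  15  15 149] [484.6 361.1  82. ]
spare [121.976 227.688] [  3   4  14  14 125] [426.6 347.9  82. ]
mid [455.6 354.5  82. ] sep 59.438759941595656 yaw 0.2243738180502891
tool shift units [-0.232  1.411  0.006]
turn about tool z units -0.198 deg -35.7 q7 -0.027159697315183595
base [375.47863248 210.7008547 ] [  3   3  15  14 117] [ 483.1 -334.    96. ]
base [382.5785124  231.23966942] [  3   2  14  15 121] [ 427.9 -352.    96. ]
mid [ 455.5 -343.    96. ] sep 58.101281453530966 yaw 0.31492230980778074
tool shift units [-3.446  2.765  0.007]
turn about tool z units -0.227 deg -40.9 q7 -0.027159697315183595
```

Call:
{"method": "step_arm", "body": {"steps": [-0.033, 0.2, 0, 0, -0.033, 0.2, 0, 0, -0.033, 0.2, 0, 0, -0.033, 0.2, 0, 0, -0.033, 0.2, 0, 0, -0.033, 0.2, 0, 0, -0.033, 0.2, 0, 0, 0, 0, 0, -0.039, 0, 0, 0, -0.039, 0, 0, 0, -0.039], "jaw": 1}}

```text
t: 1.33
eef_pos: [454.6, 354.6, 242.1]
ee_rot: [[0.028, 1.0, -0.0], [1.0, -0.028, -0.0], [-0.0, -0.0, -1.0]]
force: [-1.2, 0.5, -0.0]
width: 85.3
```

Call:
{"method": "step_arm", "body": {"steps": [0, 0, 0, -0.039, 0, 0, 0, -0.039, 0, 0, 0, 0, 0, 0, 0, 0, 0, 0, 0, 0]}}

```text
t: 1.75
eef_pos: [453.7, 355.6, 242.3]
ee_rot: [[-0.21, 0.978, 0.0], [0.978, 0.21, 0.0], [0.0, 0.0, -1.0]]
force: [-0.2, -0.6, -0.5]
width: 85.3
```

Run:
```python
from h import *
s=bot.get_state(); print(s['t'],s['eef_pos'].round(1),s['ee_rot'].round(3).tolist(),s['force'])
i=eyes.camera_info('wrist'); im=eyes.get_image('wrist'); cv2.imwrite('pics/w1.png',im)
import pickle; pickle.dump(i,open('w1.pkl','wb'))
for p in ([484.6,361.1,82],[426.6,347.9,82]): print(proj('wrist',p,i))
rel([455.6,354.5,45],.224+np.pi/2)
```

```text
1.75 [453.7 355.6 242.3] [[-0.21, 0.978, 0.0], [0.978, 0.21, 0.0], [0.0, 0.0, -1.0]] [-0.24043371 -0.629999   -0.49057457]
[256.64632149 212.19416658]
[255.77716999 151.17383652]
tool shift units [-0.007  0.008  0.987]
turn about tool z units -0.004 deg -0.7 q7 1.1037314085471805
```

View pics/w1.png

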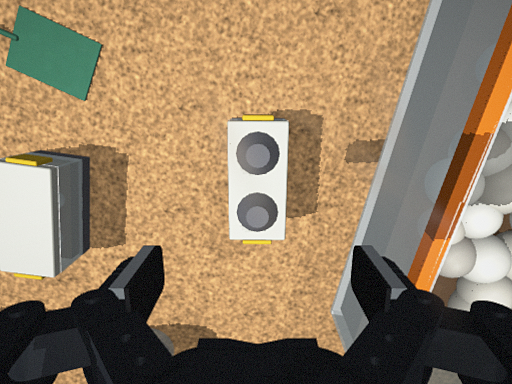

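The wrist view shows the spare box squarely in view. The lid spans about (228,121) to (286,240), with lug tips near (259,155) and (258,216). The crate is at the right and clear of the fingers. I'll refine the position from this.

Run:
```python
from h import *
import pickle; i=pickle.load(open('w1.pkl','rb')); im=cv2.imread('pics/w1.png')
g=im.min(2)[110:250,200:320]; m=((g>170)).astype(np.uint8); n,l,s,c=cv2.connectedComponentsWithStats(m); k=1+np.argmax(s[1:,4])
pts=np.argwhere(l==k)[:,::-1].astype(np.float32)+[200,110]; r=cv2.minAreaRect(pts.astype(np.float32)); print(r)
C=ray('w',r[0],74,i); print('lid centre',C)
b=[ray('w',p,74,i) for p in cv2.boxPoints(r)]
for q in range(2): d=b[q+1]-b[q]; print(np.hypot(*d[:2]),np.arctan2(d[1],d[0]))
P=[]
for uv in ((259,155),(258,216)):
    cc,st=dark(im,uv,25,140); P.append(ray('w',cc,82,i)); print(cc,st,P[-1])
d=P[1]-P[0]; print('mid',(P[0]+P[1])/2,np.hypot(*d[:2]),np.arctan2(d[1],d[0]))
M=(C+(P[0]+P[1])/2)/2; rel([M[0],M[1],45],np.arctan2(d[1],d[0])+np.pi/2)
```

```text
((257.5, 180.0), (61.0, 118.0), 0.0)
lid centre [454.77780838 355.57014726  74.        ]
118.09628948384173 -2.9568161437346876
56.411164361863605 1.781558762928469
[258.11335404 152.38586957] [   2    2   44   43 1288] [427.2442198  350.24489391  82.        ]
[256.57775591 211.0019685 ] [   4    2   41   39 1016] [483.41580836 360.77899304  82.        ]
mid [455.33001408 355.51194348  82.        ] 57.15080581915355 0.18538107772542936
tool shift units [-0.002  0.007  0.987]
turn about tool z units 0.008 deg 1.5 q7 1.1037314085471805
```

Call:
{"method": "step_arm", "body": {"steps": [0, 0.006, 0.12, 0, 0, 0, 0.12, 0, 0, 0, 0.12, 0, 0, 0, 0.12, 0, 0, 0, 0.12, 0, 0, 0, 0.12, 0, 0, 0, 0.12, 0, 0, 0, 0.08, 0, 0, 0, 0.047, 0, 0, 0, 0.02, 0]}}

```text
t: 2.63
eef_pos: [453.9, 355.1, 43.2]
ee_rot: [[-0.212, 0.977, -0.002], [0.977, 0.212, -0.002], [-0.002, -0.003, -1.0]]
force: [1.2, -0.6, -0.1]
width: 85.2
```

Call:
{"method": "step_arm", "body": {"steps": [0, 0, 0, 0, 0, 0, 0, 0, 0, 0, 0, 0, 0, 0, 0, 0, 0, 0, 0, 0, 0, 0, 0, 0, 0, 0, 0, 0, 0, 0, 0, 0, 0, 0, 0, 0, 0, 0, 0, 0], "jaw": -1, "squeeze": 50}}

```text
t: 3.47
eef_pos: [456.0, 356.5, 46.5]
ee_rot: [[-0.212, 0.977, 0.003], [0.977, 0.212, 0.002], [0.001, 0.003, -1.0]]
force: [-0.4, -0.2, 6.5]
width: 57.2
```

Call:
{"method": "step_arm", "body": {"steps": [0, 0, -0.03, 0, 0, 0, -0.06, 0, 0, 0, -0.1, 0, 0, 0, -0.12, 0, 0, 0, -0.12, 0, 0, 0, -0.12, 0, 0, 0, -0.12, 0, 0, 0, -0.12, 0, 0, 0, -0.1, 0, 0, 0, -0.06, 0]}}

```text
t: 4.3
eef_pos: [454.8, 356.2, 237.6]
ee_rot: [[-0.212, 0.977, 0.002], [0.977, 0.212, 0.002], [0.001, 0.002, -1.0]]
force: [0.3, 1.1, -4.7]
width: 57.5
```

Call:
{"method": "step_arm", "body": {"steps": [0, 0, -0.03, 0, 0, 0, -0.02, 0, 0, 0, 0, 0, 0, 0, 0, 0]}}

```text
t: 4.63
eef_pos: [454.1, 355.4, 243.7]
ee_rot: [[-0.212, 0.977, -0.002], [0.977, 0.212, -0.002], [-0.001, -0.002, -1.0]]
force: [0.0, -0.1, -4.3]
width: 57.7
```

Run:
```python
from h import *
i=eyes.camera_info('wrist'); im=eyes.get_image('wrist'); cv2.imwrite('pics/w2.png',im)
s=bot.get_state(); print(s['t'],s['eef_pos'].round(1),s['force'].round(1),s['torque'].round(2),s['width'],s['joint_pos'].round(2))
rel([455.5,-343,230],.315+np.pi/2)
```

```text
4.6833 [454.  355.3 243.4] [ 0.5 -0.1 -4.3] [-0.03  0.    0.01] 57.54745726344895 [-0.73  0.37  0.05  1.43 -0.02  1.35  1.11]
tool shift units [-3.413 -0.734  0.074]
turn about tool z units -0.032 deg -5.8 q7 1.1067939213817053
```

View pics/w2.png

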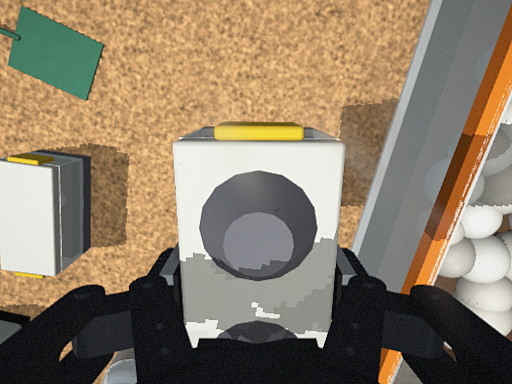

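The spare is held squarely: the near lug is at (258,227) and the jaws rest on both sides. I'll carry it across, stopping about 90 mm past the base box so the wrist camera can see that lid.

Call:
{"method": "step_arm", "body": {"steps": [-0.06, -0.005, 0, 0, -0.1, -0.008, 0, 0, -0.14, -0.012, 0, 0, -0.17, -0.015, 0, 0, -0.17, -0.015, 0, 0, -0.17, -0.015, 0, 0, -0.17, -0.015, 0, 0, -0.17, -0.015, 0, 0, -0.17, -0.015, 0, 0, -0.17, -0.015, 0, 0]}}

```text
t: 5.52
eef_pos: [491.7, 56.2, 244.4]
ee_rot: [[-0.211, 0.977, -0.001], [0.977, 0.211, -0.001], [-0.0, -0.001, -1.0]]
force: [0.2, -0.2, -3.9]
width: 57.4
```

Call:
{"method": "step_arm", "body": {"steps": [-0.17, -0.015, 0, 0, -0.17, -0.015, 0, 0, -0.17, -0.015, 0, 0, -0.17, -0.015, 0, 0, -0.17, -0.015, 0, 0, -0.17, -0.015, 0, 0, -0.17, -0.015, 0, 0, -0.17, -0.015, 0, 0, -0.17, -0.015, 0, 0, -0.17, -0.015, 0, 0]}}

```text
t: 6.35
eef_pos: [534.2, -281.6, 244.1]
ee_rot: [[-0.212, 0.977, -0.002], [0.977, 0.212, 0.001], [0.001, -0.002, -1.0]]
force: [0.3, -0.2, -3.7]
width: 57.5
```

Call:
{"method": "step_arm", "body": {"steps": [-0.1, -0.008, 0, 0, -0.07, -0.006, 0, 0, 0, 0, 0, -0.016, 0, 0, 0, -0.016, 0, 0, 0, 0, 0, 0, 0, 0, 0, 0, 0, 0]}}

```text
t: 6.93
eef_pos: [539.4, -313.2, 244.4]
ee_rot: [[-0.308, 0.951, -0.001], [0.951, 0.308, 0.001], [0.001, -0.001, -1.0]]
force: [-0.7, 0.0, -3.5]
width: 57.8
```

Run:
```python
from h import *
import pickle
i=eyes.camera_info('wrist'); im=eyes.get_image('wrist'); cv2.imwrite('pics/w3.png',im); pickle.dump(i,open('w3.pkl','wb'))
s=bot.get_state(); print(s['t'],s['eef_pos'].round(1),s['ee_rot'].round(3).tolist(),s['force'].round(1),s['width'])
for p in ([483.1,-334,96],[427.9,-352,96],[455.5,-343,88]): print(proj('w',p,i))
```

```text
6.9833 [ 539.7 -313.1  244.6] [[-0.309, 0.951, -0.001], [0.951, 0.309, 0.0], [0.001, -0.0, -1.0]] [ 0.5  0.3 -4.5] 57.34379449984533
[254.87438656 116.13252574]
[254.56479248  42.32441346]
[254.78657925  81.05397619]
```

View pics/w3.png

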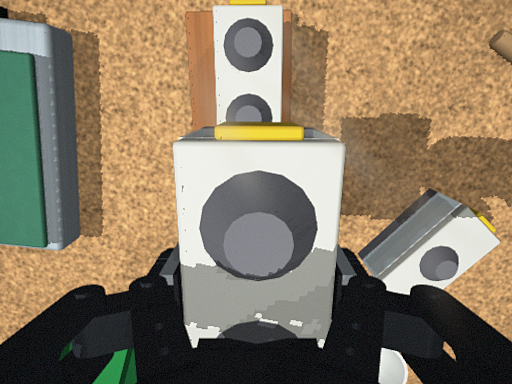

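The base lid spans columns 214–283, with a lug at (249,44), about 6 px left of where the top camera predicted it. The held box covers the lower part of the lid. I'll compute the base pose from the wrist view.

Run:
```python
from h import *
import pickle; i=pickle.load(open('w3.pkl','rb')); im=cv2.imread('pics/w3.png')
for v in (12,40,70,80,110):
    row=im[v].min(1).astype(int); w=np.where(row[190:310]>165)[0]+190; a,b=w.min(),w.max()+1
    A,B=ray('w',(a,v),88,i),ray('w',(b,v),88,i); print(v,a,b,A[:2].round(1),B[:2].round(1),((A+B)/2)[:2].round(1),np.hypot(*(A-B)[:2]).round(1))
c,s=dark(im,(249,44),32,140); print(c,s)
print('lug foot/tip mean z96',ray('w',c,96,i))
print('tip', ray('w',(249,41),102,i))
i2=eyes.camera_info('wrist')
# yellow clip edge at the far end
hsv=cv2.cvtColor(im,cv2.COLOR_BGR2HSV); m=cv2.inRange(hsv[:30,200:300],(20,120,100),(35,255,255)); print(np.argwhere(m).min(0),np.argwhere(m).max(0))
```

```text
12 213 282 [ 415.5 -391.6] [ 398.2 -338.1] [ 406.8 -364.9] 56.2
40 214 282 [ 435.3 -385.1] [ 417.9 -331.3] [ 426.6 -358.2] 56.6
70 215 282 [ 457.5 -378. ] [ 439.9 -323.7] [ 448.7 -350.8] 57.1
80 216 281 [ 464.9 -375. ] [ 447.8 -321.8] [ 456.3 -348.4] 55.8
110 217 281 [ 488.6 -367.3] [ 471.3 -313.7] [ 479.9 -340.5] 56.3
[247.9377451   44.58137255] [   7    6   49   54 2040]
lug foot/tip mean z96 [ 431.15194428 -356.60576516   96.        ]
tip [ 429.34271141 -356.12092677  102.        ]
[ 0 30] [ 4 66]
```

Run:
```python
from h import *
import pickle; i=pickle.load(open('w3.pkl','rb')); s=bot.get_state(); R=s['ee_rot']
zl=s['eef_pos'][2]+74-45.5
for uv,z in (((174,142),zl),((344,142),zl),((258.5,141),zl),((258,244),zl+14)):
    print(uv,(R.T@(ray('w',uv,z,i)-s['eef_pos'])).round(1))
rel([458,-347.5,180],.32+np.pi/2)
print(s['eef_pos'])
```

```text
(174, 142) [-27.3 -57.6 -28.5]
(344, 142) [ 27.5 -57.5 -28.5]
(258.5, 141) [ -0.1 -57.9 -28.5]
(258, 244) [ -0.3 -28.2 -42.5]
tool shift units [-0.038 -0.441  0.323]
turn about tool z units -0.002 deg -0.4 q7 2.5143774974091473
[ 539.67139259 -313.13801535  244.62462312]
```

Call:
{"method": "step_arm", "body": {"steps": [-0.008, -0.06, 0, 0, -0.01, -0.1, 0, 0, -0.01, -0.12, 0, 0, -0.01, -0.1, 0, 0, 0, -0.05, 0, 0, 0, -0.017, 0.05, 0, 0, 0, 0.1, 0, 0, 0, 0.1, 0, 0, 0, 0.05, 0, 0, 0, 0.02, 0]}}

```text
t: 7.82
eef_pos: [457.0, -345.9, 178.0]
ee_rot: [[-0.311, 0.95, -0.004], [0.95, 0.311, 0.004], [0.005, -0.002, -1.0]]
force: [0.2, 0.1, -4.9]
width: 57.2
```

Call:
{"method": "step_arm", "body": {"steps": [0, 0, 0, 0, 0, 0, 0, 0, 0, 0, 0, 0]}}

```text
t: 8.07
eef_pos: [458.4, -348.8, 182.1]
ee_rot: [[-0.31, 0.951, 0.002], [0.951, 0.31, -0.002], [-0.002, 0.002, -1.0]]
force: [-0.4, 0.8, -4.0]
width: 57.5
```

Run:
```python
from h import *
rel([458-1.2,-347.5-.4,160],.32+np.pi/2); s=bot.get_state(); print(s['t'],s['eef_pos'],s['force'])
im=eyes.get_image('scene')[200:330,20:200]; cv2.imwrite('pics/s2.png',cv2.resize(im,None,fx=4,fy=4,interpolation=3))
```

```text
tool shift units [ 0.007 -0.006  0.111]
turn about tool z units -0.002 deg -0.3 q7 2.6488806469657913
8.0667 [ 458.36160395 -348.7500441   182.14693179] [-0.39536005  0.78448981 -3.99410707]
```

View pics/s2.png

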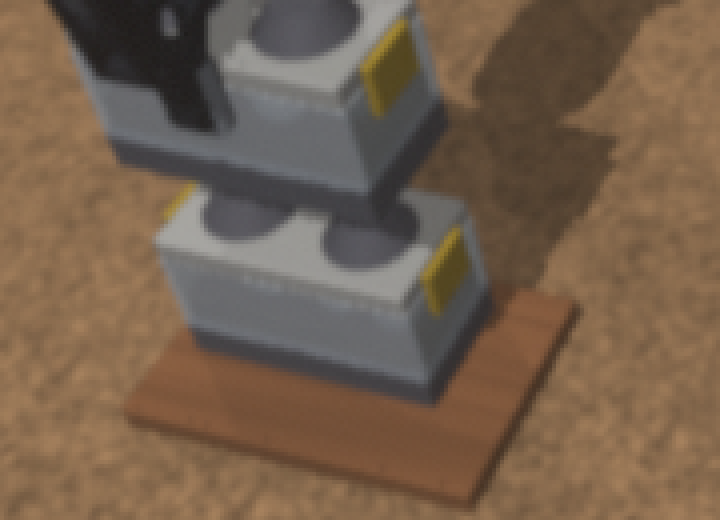

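The spare hangs squarely above the base box, with its near bottom corner (375,200) above the lid corner (405,300), the offset you'd expect from a 46 mm gap at this view angle. I'll lower it gently and watch the force.

Call:
{"method": "step_arm", "body": {"steps": [0.004, -0.004, 0.03, 0, 0, 0, 0.03, 0, 0, 0, 0.03, 0, 0, 0, 0.025, 0, 0, 0, 0.02, 0, 0, 0, 0.015, 0, 0, 0, 0.01, 0, 0, 0, 0.01, 0, 0, 0, 0.01, 0]}}

```text
t: 8.87
eef_pos: [456.5, -347.8, 144.9]
ee_rot: [[-0.309, 0.951, 0.0], [0.951, 0.309, -0.0], [-0.0, 0.0, -1.0]]
force: [0.3, 0.1, -3.9]
width: 57.7
```

Call:
{"method": "step_arm", "body": {"steps": [0, 0, 0.01, 0, 0, 0, 0.01, 0, 0, 0, 0.01, 0, 0, 0, 0, 0]}}

```text
t: 9.2
eef_pos: [456.1, -347.5, 138.4]
ee_rot: [[-0.309, 0.951, -0.001], [0.951, 0.309, 0.001], [0.001, -0.0, -1.0]]
force: [-0.3, 0.4, -3.9]
width: 57.3
```

Already 9 mm below the lug tips with no contact force, so the lugs are entering the recesses.

Call:
{"method": "step_arm", "body": {"steps": [0, 0, 0.008, 0, 0, 0, 0.008, 0, 0, 0, 0.005, 0, 0, 0, 0, 0, 0, 0, 0, 0]}}

```text
t: 9.62
eef_pos: [456.4, -347.7, 134.7]
ee_rot: [[-0.309, 0.951, 0.0], [0.951, 0.309, -0.0], [-0.0, 0.0, -1.0]]
force: [0.1, -0.1, -4.1]
width: 57.7
```

Call:
{"method": "step_arm", "body": {"steps": [0, 0, 0.004, 0, 0, 0, 0.004, 0, 0, 0, 0, 0, 0, 0, 0, 0]}}

```text
t: 9.95
eef_pos: [456.4, -347.8, 134.5]
ee_rot: [[-0.309, 0.951, 0.001], [0.951, 0.309, -0.0], [-0.0, 0.001, -1.0]]
force: [-2.6, 1.5, 6.0]
width: 57.3
```

It made contact at the expected seated height, so I'll release and back off.

Call:
{"method": "step_arm", "body": {"steps": [0, 0, 0, 0, 0, 0, 0, 0, 0, 0, 0, 0, 0, 0, 0, 0, 0, 0, 0, 0, 0, 0, 0, 0, 0, 0, 0, 0, 0, 0, 0, 0], "jaw": 1}}

```text
t: 10.62
eef_pos: [456.3, -347.7, 133.0]
ee_rot: [[-0.309, 0.951, 0.0], [0.951, 0.309, -0.0], [-0.0, -0.0, -1.0]]
force: [-0.6, -0.1, 0.4]
width: 85.4
```

Call:
{"method": "step_arm", "body": {"steps": [0, 0, -0.03, 0, 0, 0, -0.06, 0, 0, 0, -0.1, 0, 0, 0, -0.1, 0, 0, 0, -0.1, 0, 0, 0, -0.1, 0, 0, 0, -0.1, 0, 0, 0, -0.05, 0, 0, 0, 0, 0, 0, 0, 0, 0]}}

```text
t: 11.45
eef_pos: [456.3, -347.8, 261.2]
ee_rot: [[-0.309, 0.951, 0.001], [0.951, 0.309, -0.0], [-0.0, 0.0, -1.0]]
force: [-0.6, -0.1, -0.9]
width: 85.8
```

Run:
```python
from h import *
s=bot.get_state(); print(s['t'],s['eef_pos'].round(1),s['force'].round(1),s['width'])
im=eyes.get_image('scene'); 
for n in ("spare_box","base_box","one_lug_box","flat_box"):
    print(n,[(round(d['score'],2),d['xyz'].round(0) if hasattr(d['xyz'],'round') else d['xyz']) for d in models.landmark_of('scene',n)])
a=cv2.resize(im[170:330,20:220],None,fx=3,fy=3,interpolation=3)
i=eyes.camera_info('wrist'); w=eyes.get_image('wrist')
for uv in ([0,0],): pass
cv2.imwrite('pics/end.png',np.vstack([a[:,:512],w])[:1000] if 0 else a); cv2.imwrite('pics/w4.png',w)
import pickle; pickle.dump(i,open('w4.pkl','wb'))
```

```text
11.45 [ 456.3 -347.8  261.2] [-0.6 -0.1 -0.9] 85.82251483630625
spare_box [(0.61, [459.9, -348.4, 88.8])]
base_box [(0.93, [461.2, -351.0, 14.8])]
one_lug_box [(0.96, [569.9, -102.4, 1.5])]
flat_box [(0.72, [544.4, 138.3, -0.9])]
```

View pics/end.png

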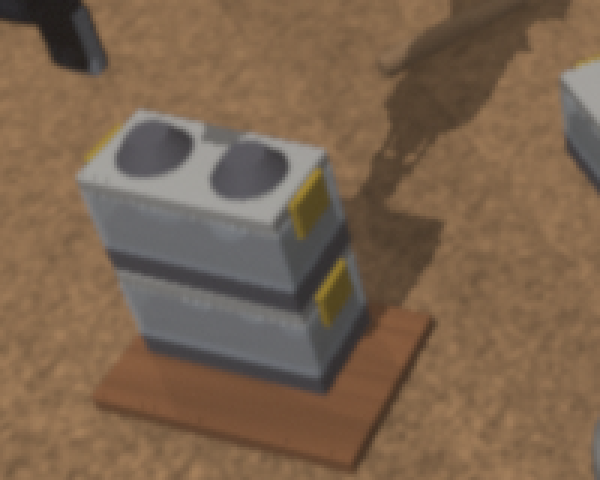

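The stack is flush: the upper box's dark base, (110,258) to (300,300), lies directly on the lower lid, and the boxes are in line and upright. The landmarks put the spare 74 mm above the base and about 3 mm off sideways. The other boxes haven't moved, so I'm handing in.

```bash
python3 -c "
from cell import job; print(job.close_job())"
```

```text
the job is handed in; nothing more can be done
None
```

The spare two-lug box is now stacked on its twin on the board and sits flat over both lugs. I handed the job in at about 12 s of the 38 s allowed; closing the job gives no verdict.

- **Lowering:** it went down slowly with no contact force until the last 1–2 mm, then met the lid at the expected height, so it was not dropped.
- **Seating:** the network put the spare's origin 74 mm above the lower box's and about 3 mm off sideways. The final picture shows the boxes flush, upright and in line.
- **Other boxes:** the readings for the one-lug and flat-lidded boxes stayed within about 5 mm of where they started. The lower box read 3 mm from its first scene-camera position and within about 7 mm of the top camera's. All of these are about the networks' own error.
- **Gripper:** it is open and raised clear of the stack, touching nothing.

**Disagreement:** for the lower box's position, the top camera's lug estimate was about 5 mm off the wrist camera's. I used the wrist view, and the network's reading agreed with it. No checks failed.

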